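# Scoop clay beads into a gift box

## Robot

A 6-joint arm with a two-finger parallel gripper is mounted at the origin on the work surface. World frame = base frame: x ahead of the robot, y to its left, z up, the work surface at z = 0. Lengths are in mm, angles in rad, forces in N, time in s.
With the tool pointing down it reaches from about 350 to 875 mm from the base axis. Payload 4.2 kg.
Tool frame: the origin (TCP) lies between the finger pads; the fingertips stand 17 mm ahead of it and the grasp point (between the pads) lies 2 mm behind it; z points along the fingers, y is the line along which they close (so a half turn about z gives the same grasp; the last joint's range is limited). The gripper opens to 85 mm and grips with 20 to 120 N. Pads are 22 mm wide; open, the fingers measure 114 mm over their backs; the gripper's body (76 mm by 85 mm) begins 54 mm behind the grasp point. The pads swing forward as they close: fully open they stand 13 mm farther back than shut.
Start: joints at [-1.032, 0.385, 0.008, 0, -1.194, -0.259], TCP at [172.618, -600.668, 248.312] pointing down, gripper open.
Joint ranges: [-3.14, 3.14], [-1.21, 2.06], [-1.07, 1.41], [-3.16, 2.05], [-2.99, -0.16], [-3.1, 3.1]. Speed limits (rad/s): [2.79, 2.79, 3.14, 3.14, 3.14, 3.14].

## Interface

Orientations are given as a unit quaternion [x, y, z, w].
In Python, from bench import arm gives the robot as it stands.
- The arm moves only by the shell command python3 jog.py 'ROWS' [OPENING]. ROWS is rows parted by semicolons, their numbers by spaces, 1 to 10 of them, each of 6 numbers: dx, dy, dz in mm, then a rotation vector rx, ry, rz in rad; each row is the pose to reach, as a shift and turn from the pose commanded when the command began, along the tool's axes at that moment; what a row does not reach only later rows make up. A row lasts 1/10 s, in which the tool goes at most 50 mm and 0.15 rad, less where a joint would pass 70% of its speed; a pose out of reach is approached as far as the arm can. OPENING is the finger opening in mm, set as the command begins (- or left out keeps the last). The fingers move at their own pace and stop on an object; the grip force is fixed at half the most. Time passes only in rows, so rows that do not move let the fingers close. It prints the time, the measured TCP pose, the force, the opening and the grip force at its end.
- arm.read_state(): the state, without advancing time (a new reading comes with each control period).
- arm.get_image(name): name is "scene" or "top" or "wrist"; returns the picture (420x560x3 uint8, blue, green, red); there is no depth.
- arm.get_calibration(name): a dict with "K" (3x3 intrinsics, pixels), "rvec" (rotation vector, rad) and "tvec" (3), from world to camera coordinates, as OpenCV has them. Camera axes: x right, y down, z forward; pixel columns grow to the right and rows downward; lengths in mm; the calibration is good to about 2 mm. A picture is of the moment at which its call begins: read the wrist's pose just before it. get_calibration takes no time and is no camera call; for the wrist camera it gives the pose at the moment of the call.
- arm.job_done(): hands the job in; it is judged then, once.
The state is a dict: "clock": time; "joints": joint angles; "joint_vel": joint speeds; "joint_efforts": joint torques, N m; "position": TCP position; "ee_rot": TCP orientation; "contact_force": force on the tool from outside, world axes, zero at the start; "wrist_torque": the same for the moment, N m; "gripper_width": finger opening in mm; "grasp_force": force on a finger pad.
Only numpy, scipy, OpenCV 4.12 (cv2) and the standard library are available. Lean on these libraries where they do the work, as an engineer would, in place of code of your own. Each camera call takes 0.05 s, during which the arm holds its last target. There are 200 camera calls.

## Task

Pick up the small steel scoop by its handle, scoop some of the clay beads out of the baking tin and tip at least three of them into the open cardboard box. Move the beads with the scoop, never with your fingers, and leave every other bead in the tin - none on the table, none left in the scoop. Then stand the scoop flat on its bottom on the ceramic tile again and let go; leave the other things on the table where they are.

Things in the scene. Friction and masses are not known exactly. Their poses are not given: they have to be found in the camera images.
- scoop: Small flat-bottomed steel hand scoop, loose, about 150 g, standing on the tile, handle rising behind it. Origin: centre of the underside of its bowl; x points out over the open front lip, z up. Bowl 70 mm long (x -35 to +35), 60 mm wide outside (56 inside), floor 2 mm thick; side walls 27 mm high at the back, sloping to 12 mm at x = +24 and 7 mm at x = +31; back wall 27 mm high at x = -35.
- scoop_grip (a point): Middle of the scoop's wooden grip, fixed to the scoop at (-76, 0, 66) mm from its origin, same axes. The handle leaves the back wall at (-34, 0, 21) and rises backwards at 47 degrees: a thin steel neck, then a straight grip with flat sides, 16 mm wide (along y), 18 mm thick, 85 mm long, from (-51, 0, 39) to (-109, 0, 101). Take it with the fingers on its two sides (+y and -y).
- scoop_lip (a point): Middle of the scoop's front lip, on the underside, at (35, 0, 0) mm from the scoop's origin, same axes; the steel is 1 mm thick there.
- scoop_bowl (a point): Middle of the load space of the scoop's bowl, at (-4, 0, 12) mm from its origin.
- tin: Dark steel rectangular baking tin holding the beads; it does not slide. Origin: centre of its underside; x along its long side, pointing away from the robot, z up. Flat inner floor 180 mm (x) by 76 mm (y), 3 mm above the table; all four walls lean outwards 30 degrees from upright, rim 40 mm above the table, mouth 223 by 119 mm.
- box: Open square cardboard gift box (the deep half, not the shallow loose lid that lies beyond it), empty; it stays put. Origin: centre of its underside; 96 by 96 mm, 55 mm high, walls and floor 3 mm thick, z up.
- box_middle (a point): Point on the axis of the cardboard box, 22 mm above its underside.
- tile: Square glazed blue ceramic tile, 152 by 152 mm, 8 mm thick, fixed; the scoop stands on it. Origin: centre of its underside; sides along x and y.
- bead0: Round cured clay bead, a ball of 17 mm diameter, about 10 g, loose in the tin; it starts to roll on a slope of about 13 degrees. Origin: its centre.
- bead1: Another bead, the same as bead0.
- bead2: Another bead, the same as bead0.
- bead3: Another bead, the same as bead0.
- bead4: Another bead, the same as bead0.
- bead5: Another bead, the same as bead0.
- bead6: Another bead, the same as bead0.
- bead7: Another bead, the same as bead0.
- lid: Bystander, loose: shallow cardboard lid lying open side up beyond the box, 102 by 102 mm, 22 mm high. Origin: centre of its underside.
- pot: Bystander, loose: small black plastic pot, 49 mm across the top, 45 mm high. Origin: centre of its underside.
- cutter: Bystander, loose: steel ring cutter, 44 mm diameter, 30 mm high, beyond the tile. Origin: centre of its underside.
- roller: Bystander, loose: green acrylic clay roller lying on the table beyond the tin, 25 mm diameter, 160 mm long. Origin: on its underside, mid-length; x along its axis.
- bottle: Bystander, loose: small white plastic bottle, 32 mm diameter, 75 mm high. Origin: centre of its underside.

How it is judged (in metres and radians):
On the way:
1. at least one bead is carried in the scoop, lifted clear of the tin (((distance between bead0 and scoop_bowl below 0.042 m and height (world z) of bead0 above 0.06 m) or (distance between bead1 and scoop_bowl below 0.042 m and height (world z) of bead1 above 0.06 m) or (distance between bead2 and scoop_bowl below 0.042 m and height (world z) of bead2 above 0.06 m) or (distance between bead3 and scoop_bowl below 0.042 m and height (world z) of bead3 above 0.06 m) or (distance between bead4 and scoop_bowl below 0.042 m and height (world z) of bead4 above 0.06 m) or (distance between bead5 and scoop_bowl below 0.042 m and height (world z) of bead5 above 0.06 m) or (distance between bead6 and scoop_bowl below 0.042 m and height (world z) of bead6 above 0.06 m) or (distance between bead7 and scoop_bowl below 0.042 m and height (world z) of bead7 above 0.06 m))), for 0.2 s.
At the end, for the whole second after the job is handed in: At least three beads lie in the cardboard box, the others inside the tin, none spilled or left in the scoop. The scoop stands still on the tile: its bowl's centre within 75 mm of the tile's along both sides, underside within 5 mm of its top, tilt under 7 degrees. Bystanders moved under 40 mm (((distance between each of bead0, bead1, bead2 and box_middle below 0.055 m or distance between each of bead0, bead1, bead3 and box_middle below 0.055 m or distance between each of bead0, bead2, bead3 and box_middle below 0.055 m or distance between each of bead1, bead2, bead3 and box_middle below 0.055 m) or (distance between each of bead4, bead5, bead6 and box_middle below 0.055 m or distance between each of bead4, bead5, bead7 and box_middle below 0.055 m or distance between each of bead4, bead6, bead7 and box_middle below 0.055 m or distance between each of bead5, bead6, bead7 and box_middle below 0.055 m) or ((distance between each of bead0, bead1 and box_middle below 0.055 m or distance between each of bead0, bead2 and box_middle below 0.055 m or distance between each of bead0, bead3 and box_middle below 0.055 m or distance between each of bead1, bead2 and box_middle below 0.055 m or distance between each of bead1, bead3 and box_middle below 0.055 m or distance between each of bead2, bead3 and box_middle below 0.055 m) and distance between any of bead4, bead5, bead6, bead7 and box_middle below 0.055 m) or (distance between any of bead0, bead1, bead2, bead3 and box_middle below 0.055 m and (distance between each of bead4, bead5 and box_middle below 0.055 m or distance between each of bead4, bead6 and box_middle below 0.055 m or distance between each of bead4, bead7 and box_middle below 0.055 m or distance between each of bead5, bead6 and box_middle below 0.055 m or distance between each of bead5, bead7 and box_middle below 0.055 m or distance between each of bead6, bead7 and box_middle below 0.055 m))) and (distance between bead0 and box_middle below 0.055 m or (x of bead0 in the frame of tin between -0.112 and 0.112 m and y of bead0 in the frame of tin between -0.06 and 0.06 m and z of bead0 in the frame of tin between 0.01 and 0.05 m)) and (distance between bead1 and box_middle below 0.055 m or (x of bead1 in the frame of tin between -0.112 and 0.112 m and y of bead1 in the frame of tin between -0.06 and 0.06 m and z of bead1 in the frame of tin between 0.01 and 0.05 m)) and (distance between bead2 and box_middle below 0.055 m or (x of bead2 in the frame of tin between -0.112 and 0.112 m and y of bead2 in the frame of tin between -0.06 and 0.06 m and z of bead2 in the frame of tin between 0.01 and 0.05 m)) and (distance between bead3 and box_middle below 0.055 m or (x of bead3 in the frame of tin between -0.112 and 0.112 m and y of bead3 in the frame of tin between -0.06 and 0.06 m and z of bead3 in the frame of tin between 0.01 and 0.05 m)) and (distance between bead4 and box_middle below 0.055 m or (x of bead4 in the frame of tin between -0.112 and 0.112 m and y of bead4 in the frame of tin between -0.06 and 0.06 m and z of bead4 in the frame of tin between 0.01 and 0.05 m)) and (distance between bead5 and box_middle below 0.055 m or (x of bead5 in the frame of tin between -0.112 and 0.112 m and y of bead5 in the frame of tin between -0.06 and 0.06 m and z of bead5 in the frame of tin between 0.01 and 0.05 m)) and (distance between bead6 and box_middle below 0.055 m or (x of bead6 in the frame of tin between -0.112 and 0.112 m and y of bead6 in the frame of tin between -0.06 and 0.06 m and z of bead6 in the frame of tin between 0.01 and 0.05 m)) and (distance between bead7 and box_middle below 0.055 m or (x of bead7 in the frame of tin between -0.112 and 0.112 m and y of bead7 in the frame of tin between -0.06 and 0.06 m and z of bead7 in the frame of tin between 0.01 and 0.05 m)) and x of scoop in the frame of tile between -0.075 and 0.075 m and y of scoop in the frame of tile between -0.075 and 0.075 m and z of scoop in the frame of tile below 0.013 m and angle between scoop's own z axis and vertical below 0.12 rad and linear speed of scoop below 0.02 m/s); the robot touches nothing.
It fails at once if a finger pushes on a bead (more than 0.5 N) (contact force between the fingers and bead0 above 0.5 N or contact force between the fingers and bead1 above 0.5 N or contact force between the fingers and bead2 above 0.5 N or contact force between the fingers and bead3 above 0.5 N or contact force between the fingers and bead4 above 0.5 N or contact force between the fingers and bead5 above 0.5 N or contact force between the fingers and bead6 above 0.5 N or contact force between the fingers and bead7 above 0.5 N).
It fails at once if a bystander is shifted by more than 40 mm or knocked over (distance of any of lid, pot, cutter, roller, bottle from where it was at the start of the episode above 0.04 m or angle between any of lid, pot, cutter, bottle's own z axis and vertical above 0.6 rad).
It also fails if it takes over 72 s, if anything falls off the work surface, if the arm or the gripper's body presses on something with over 40 N, if the wrist force passes 120 N, or if a joint passes its speed limit or range.

## Working session

There is one attempt and no reset: what is moved stays moved. The work goes in short steps, Python scripts to look and compute and a shell command to move; the robot and the scene stay as the last step left them, time stands still between calls to the robot, and variables do not carry over. Pictures are saved under pics/ and viewed, at most 10 in all, crops included, and the job is handed in when it is done.

```bash
ls; mkdir -p pics
python3 - <<'E'
from bench import arm
import cv2
for n in("scene","top"):
    cv2.imwrite(f"pics/{n}0.png",arm.get_image(n))
    c=arm.get_calibration(n);print(n,c)
s=arm.read_state();print(s)
E
```

```text
bench.py
jog.py
pics
scene {'K': array([[495.90758702,   0.        , 284.74506127],
       [  0.        , 495.90758702, 209.47926582],
       [  0.        ,   0.        ,   1.        ]]), 'rvec': array([ 0.70727145,  2.4777646 , -1.30556312]), 'tvec': array([ 497.87743232,  -99.10595888, 1309.25174943])}
top {'K': array([[546.55858427,   0.        , 277.81520432],
       [  0.        , 546.55858427, 210.8475381 ],
       [  0.        ,   0.        ,   1.        ]]), 'rvec': array([ 2.13709196, -2.06952111,  0.23759086]), 'tvec': array([ -16.65284656,  586.57566752, 1145.01109411])}
{'clock': 0.1, 'joints': array([-1.03236336e+00,  3.85498707e-01,  6.73264115e-03, -4.42368091e-04,
       -1.19401323e+00, -2.58622187e-01]), 'joint_vel': array([ 0.00062769, -0.00127335,  0.00470877,  0.00294845,  0.00090531,
        0.00021965]), 'joint_efforts': array([ 1.20275795e-04, -3.93318808e+01,  1.88929546e+01,  4.19797316e+00,
       -2.64006616e-03, -1.70574914e-06]), 'position': array([ 172.49886012, -600.1995116 ,  247.3066731 ]), 'ee_rot': array([-1.39368568e-01,  9.90240060e-01,  9.93566483e-04, -1.95280749e-04]), 'contact_force': array([ 0.26793793, -0.4555877 , -0.32363466]), 'wrist_torque': array([ 0.00305272,  0.02038313, -0.02683719]), 'grasp_force': 0.0, 'gripper_width': 85.62514930133673}
```

Run:
```python
import cv2
a=cv2.imread("pics/top0.png");cv2.imwrite("pics/top0b.png",cv2.resize(a,(800,600),interpolation=cv2.INTER_CUBIC))
```

```text
(no output)
```

View pics/top0b.png

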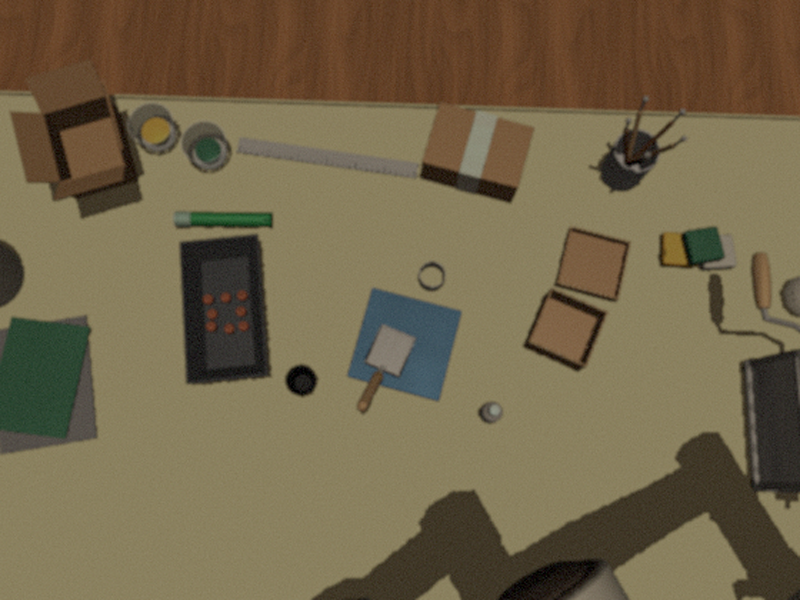

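View pics/scene0.png

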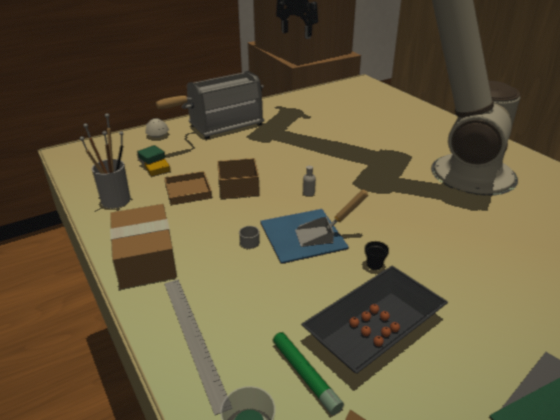

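The top view shows the tin at about (225,310), the scoop on the tile at (390,350) with the handle toward (370,395), the box at (565,330) and the lid at (593,264). I'll enlarge the tin and the scoop.

```bash
python3 - <<'E'
import cv2
import numpy as np
a=cv2.imread("pics/top0.png")
a=np.clip(a.astype(float)*1.5,0,255).astype('uint8')
# tin crop x120-200,y155-275 ; scoop crop x235-335,y195-295 -> x5
b=cv2.resize(a[160:280,120:200],None,fx=5,fy=5,interpolation=cv2.INTER_CUBIC)
c=cv2.resize(a[190:310,240:320],None,fx=5,fy=5,interpolation=cv2.INTER_CUBIC)
cv2.imwrite("pics/crop0.png",np.hstack([b,c]))
E
cat > h.py <<'E'
import numpy as np,cv2
from scipy.spatial.transform import Rotation as R
from bench import arm
def ray(cam,pts,z):
    c=arm.get_calibration(cam);M=cv2.Rodrigues(c["rvec"])[0];C=-M.T@c["tvec"]
    u=cv2.undistortPoints(np.float64(pts).reshape(-1,1,2),c["K"],None).reshape(-1,2)
    d=np.c_[u,np.ones(len(u))]@M
    return C+d*((z-C[2])/d[:,2])[:,None]
E
```

```text
(no output)
```

View pics/crop0.png

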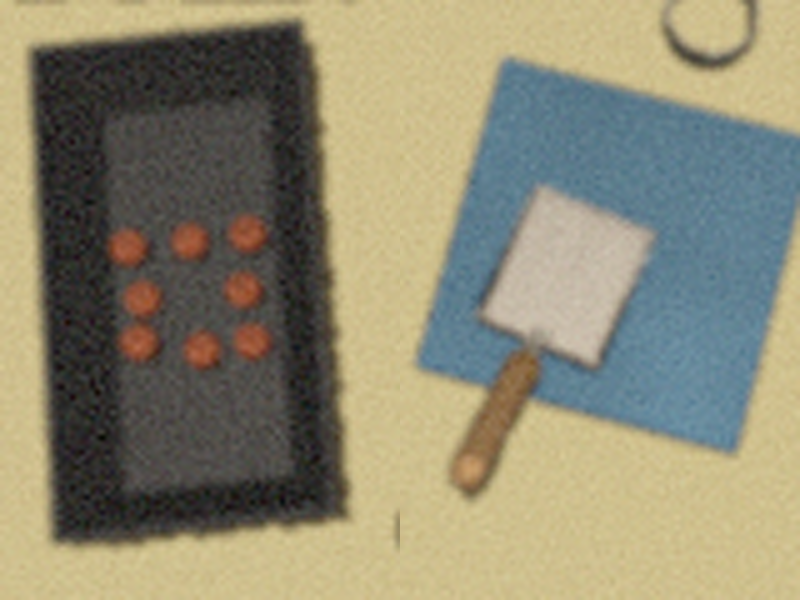

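Run:
```python
from h import *
np.set_printoptions(precision=1,suppress=True)
L=lambda p:np.array(p)/5.+[120,160]
Q=lambda p:(np.array(p)-[400,0])/5.+[240,190]
B=lambda p:np.array(p)*.7
def yaw(v):return np.degrees(np.arctan2(v[1],v[0]))
r=ray("top",L([(32,47),(300,22),(345,517),(55,542)]),40);print("rim",r,r.mean(0),yaw(r[0]-r[3]),yaw(r[1]-r[2]))
f=ray("top",L([(105,112),(265,97),(292,478),(125,490)]),3);print("floor",f.mean(0),yaw(f[0]-f[3]),yaw(f[1]-f[2]))
b=ray("top",L([(128,247),(190,241),(248,233),(142,298),(243,290),(140,342),(203,350),(252,342)]),11.5);print("beads",b)
y=np.radians((yaw(r[0]-r[3])+yaw(r[1]-r[2])+yaw(f[0]-f[3])+yaw(f[1]-f[2]))/4)
X=np.array([[np.cos(y),np.sin(y)],[-np.sin(y),np.cos(y)]])
c=(r.mean(0)+f.mean(0))[:2]/2
print("tin",c,np.degrees(y));print((b[:,:2]-c)@X.T)
t=ray("top",Q([(503,60),(738,452),(417,367)]),8);print("tile",t,(t[0]+t[1])/2,yaw(t[0]-t[2]))
k=ray("top",Q([(480,318),(598,367)]),35);l=ray("top",Q([(540,185),(655,235)]),14)
print("scoop back",k,k.mean(0),"front",l,l.mean(0),yaw((l-k).mean(0)),yaw(k[0]-k[1])-90,yaw(l[0]-l[1])-90)
e=ray("top",Q([(468,470),(530,350)]),109);print("handle",e)
x=ray("top",B([(552,291),(606,307),(580,368),(526,347)]),55);print("box",x,x.mean(0))
p=ray("top",B([(301,380)]),45);print("pot",p,"bottle",ray("top",B([(491,410)]),75),"cutter",ray("top",B([(431,276)]),30))
w=arm.get_calibration("wrist");M=cv2.Rodrigues(w["rvec"])[0];print("wcam",-M.T@w["tvec"],M)
```

```text
rim [[679.1 353.5  40. ]
 [695.2 231.3  40. ]
 [467.  195.   40. ]
 [451.8 322.2  40. ]] [573.3 275.5  40. ] 7.852666673011179 9.022236003151365
floor [574.5 277.    3. ] 7.883386590971146 8.124299879422605
beads [[592.6 308.5  11.5]
 [596.4 280.1  11.5]
 [601.1 253.5  11.5]
 [568.7 300.   11.5]
 [574.  253.8  11.5]
 [548.1 299.2  11.5]
 [545.3 270.   11.5]
 [549.8 247.8  11.5]]
tin [573.9 276.3] 8.220647286639075
[[ 23.2  29.3]
 [ 22.8   0.6]
 [ 23.7 -26.4]
 [ -1.7  24.3]
 [ -3.1 -22.3]
 [-22.2  26.4]
 [-29.2  -2.1]
 [-27.9 -24.7]]
tile [[619.8  43.1   8. ]
 [441.1 -70.    8. ]
 [474.9  76.7   8. ]] [530.5 -13.4   8. ] -13.0341981750425
scoop back [[494.4  47.9  35. ]
 [474.1  -5.5  35. ]] [484.2  21.2  35. ] front [[559.9  23.7  14. ]
 [538.3 -29.8  14. ]] [549.1  -3.1  14. ] -20.516402069600556 -20.789736803689934 -21.99880640020585
handle [[420.1  47.3 109. ]
 [470.8  23.5 109. ]]
box [[ 613.7 -240.9   55. ]
 [ 590.7 -325.1   55. ]
 [ 493.3 -282.4   55. ]
 [ 523.3 -199.6   55. ]] [ 555.2 -262.    55. ]
pot [[462.2 146.1  45. ]] bottle [[ 422.9 -143.5   75. ]] cutter [[638.4 -51.3  30. ]]
wcam [ 105.7 -620.1  372.9] [[-0.3  1.   0. ]
 [ 0.9  0.3  0.3]
 [ 0.3  0.1 -1. ]]
```

The crops give the tin rim corners (32,47), (300,22), (345,517), (55,542), the eight beads in a ring mid-tin, and the scoop heading about -21 degrees. Next I'll plan the grasp.

```bash
cat >> h.py <<'E'
np.set_printoptions(precision=3,suppress=True)
def T(p,r):
    M=np.eye(4);M[:3,3]=p;M[:3,:3]=r.as_matrix();return M
def scoop(x,y,z,yaw,pitch=0):   # scoop pose, deg; pitch>0 = lip up
    return T([x,y,z],R.from_euler('ZY',[yaw,-pitch],degrees=True))
def cur():
    s=arm.read_state();return T(s["position"],R.from_quat(s["ee_rot"]))
def G(tilt=25,up=0):  # TCP in scoop frame
    r=R.from_euler('y',-tilt,degrees=True)*R.from_matrix(np.diag([-1,1,-1.]))
    z=r.as_matrix()[:,2];return T(np.array([-76-.68*up,0,66+.73*up])+2*z,r)
def go(t,frm=None):
    d=np.linalg.inv(cur() if frm is None else frm)@t;v=R.from_matrix(d[:3,:3]).as_rotvec()
    print("row",np.r_[d[:3,3].round(1),v.round(3)],"n",max(np.linalg.norm(d[:3,3])/50,np.linalg.norm(v)/.15).round(1))
S0=scoop(516.5,9.2,8,-20.7)
E
python3 -c "
from h import *
t=S0@G();print(t);t[2,3]+=120;go(t)"
```

```text
[[ -0.848   0.353   0.395 446.197]
 [  0.32    0.935  -0.149  35.765]
 [ -0.423   0.     -0.906  72.187]
 [  0.      0.      0.      1.   ]]
row [-438.6    535.6     56.2      0.142   -0.422    0.63 ] n 13.9
```

```bash
python3 jog.py '-438.6 535.6 56.2 .142 -.422 .63;-438.6 535.6 56.2 .142 -.422 .63;-438.6 535.6 56.2 .142 -.422 .63;-438.6 535.6 56.2 .142 -.422 .63;-438.6 535.6 56.2 .142 -.422 .63;-438.6 535.6 56.2 .142 -.422 .63;-438.6 535.6 56.2 .142 -.422 .63;-438.6 535.6 56.2 .142 -.422 .63;-438.6 535.6 56.2 .142 -.422 .63;-438.6 535.6 56.2 .142 -.422 .63' 50; python3 -c "
from h import *
t=S0@G();t[2,3]+=120;go(t)"
```

```text
clock: 1.1
position: [345.2, -202.3, 213.1]
ee_rot: [0.175, 0.96, -0.041, 0.213]
contact_force: [0.6, -0.8, -0.6]
gripper_width: 50.5
grasp_force: 0.0
row [ -0.7   258.5    22.4    -0.003  -0.      0.001] n 5.2
```

```bash
python3 jog.py '-.7 258.5 22.4 0 0 0;-.7 258.5 22.4 0 0 0;-.7 258.5 22.4 0 0 0;-.7 258.5 22.4 0 0 0;-.7 258.5 22.4 0 0 0;-.7 258.5 22.4 0 0 0;-.7 258.5 22.4 0 0 0;-.7 258.5 22.4 0 0 0;-.7 258.5 22.4 0 0 0'
python3 - <<'E'
from h import *
t=S0@G();go(t);print(arm.read_state()["joints"])
c=arm.get_calibration("wrist");M=cv2.Rodrigues(c["rvec"])[0]
im=arm.get_image("wrist")
im=im.copy()
for P in ([-109,0,101],[-51,0,39],[-35,30,27],[-35,-30,27],[35,30,0],[35,-30,0]):
    q=cv2.projectPoints((S0[:3,:3]@P+S0[:3,3]).reshape(1,3),c["rvec"],c["tvec"],c["K"],None)[0].ravel();print(P,q)
    cv2.drawMarker(im,tuple(int(v) for v in q),(0,255,0),0,8)
cv2.imwrite("pics/w1.png",im)
E
```

```text
clock: 2.0
position: [448.2, 28.1, 199.7]
ee_rot: [0.174, 0.963, -0.039, 0.204]
contact_force: [0.0, -1.0, 0.0]
gripper_width: 49.8
grasp_force: 0.0
row [ 56.1     7.    114.6    -0.002  -0.017   0.005] n 2.6
[ 0.548 -0.025 -0.94   0.73  -0.505 -3.096]
[-109, 0, 101] [291.732 106.111]
[-51, 0, 39] [287.548 144.112]
[-35, 30, 27] [322.279 154.002]
[-35, -30, 27] [251.544 153.611]
[35, 30, 0] [313.987 198.929]
[35, -30, 0] [256.347 198.608]
```

View pics/w1.png

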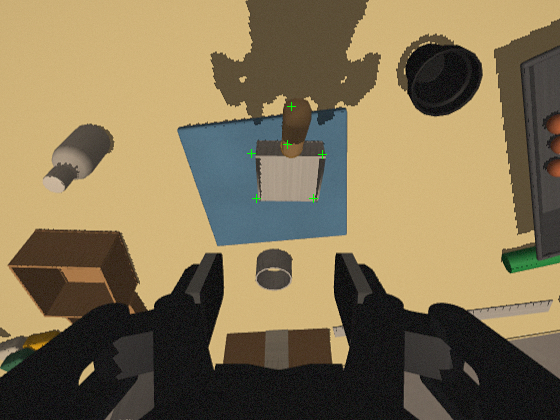

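The projected scoop points match the picture to within a few pixels (back corners at (251,154) and (322,154), lip corners at (256,199) and (314,199)), so the scoop pose is good. But j6 sits at its limit of -3.1, so I'll turn the tool half round and use the equivalent grasp.

```bash
python3 jog.py '0 0 0 0 0 -.15;0 0 0 0 0 -.3;0 0 0 0 0 -.45;0 0 0 0 0 -.6;0 0 0 0 0 -.75;0 0 0 0 0 -.9;0 0 0 0 0 -1.05;0 0 0 0 0 -1.2;0 0 0 0 0 -1.35;0 0 0 0 0 -1.5' 50
python3 - <<'E'
from h import *
print(arm.read_state()["joints"])
t=S0@G()@T([0,0,0],R.from_rotvec([0,0,np.pi]));t[2,3]+=120;go(t)
E
```

```text
clock: 3.05
position: [448.5, 27.8, 200.2]
ee_rot: [-0.531, 0.821, -0.168, 0.123]
contact_force: [0.1, -0.2, -0.9]
gripper_width: 50.2
grasp_force: 0.0
[ 0.547 -0.026 -0.94   0.731 -0.505 -1.59 ]
row [-6.2    8.2    5.3    0.014  0.011 -1.632] n 10.9
```

```bash
cat >> h.py <<'E'
G1=G()@T([0,0,0],R.from_rotvec([0,0,np.pi]))
E
python3 jog.py '-6.2 8.2 5.3 .014 .011 -1.632;-6.2 8.2 5.3 .014 .011 -1.632;-6.2 8.2 5.3 .014 .011 -1.632;-6.2 8.2 5.3 .014 .011 -1.632;-6.2 8.2 5.3 .014 .011 -1.632;-6.2 8.2 5.3 .014 .011 -1.632;-6.2 8.2 5.3 .014 .011 -1.632;-6.2 8.2 5.3 .014 .011 -1.632;-6.2 8.2 5.3 .014 .011 -1.632;-6.2 8.2 5.3 .014 .011 -1.632';python3 - <<'E'
from h import *
print(arm.read_state()["joints"])
t=S0@G1;t[2,3]+=80;go(t);t[2,3]-=80;go(t)
E
```

```text
clock: 4.05
position: [446.3, 35.8, 192.2]
ee_rot: [0.947, -0.238, 0.214, 0.025]
contact_force: [-1.0, -0.2, 0.1]
gripper_width: 50.0
grasp_force: 0.0
[ 0.548 -0.019 -0.98   0.826 -0.471 -0.191]
row [-16.7     2.3    36.3     0.001   0.001  -0.132] n 0.9
row [-50.2     6.6   108.8     0.001   0.001  -0.132] n 2.4
```

```bash
python3 jog.py '-16.7 2.3 36.3 .001 .001 -.132;-25 3.5 54 .001 .001 -.132;-33 4.4 72 .001 .001 -.132;-42 5.5 90 .001 .001 -.132;-50.2 6.6 108.8 .001 .001 -.132;-50.2 6.6 108.8 .001 .001 -.132;-50.2 6.6 108.8 .001 .001 -.132';python3 - <<'E'
from h import *
print(arm.read_state()["joints"])
go(S0@G1)
cv2.imwrite("pics/w2.png",np.hstack([cv2.resize(arm.get_image(n),(400,300)) if n=="wrist" else arm.get_image(n)[130:280,180:380].repeat(2,0).repeat(2,1) for n in("wrist","scene")]))
E
```

```text
clock: 4.75
position: [474.2, 37.1, 93.4]
ee_rot: [0.963, -0.182, 0.194, 0.035]
contact_force: [-6.2, 14.2, -2.4]
gripper_width: 49.9
grasp_force: 0.0
[ 0.005  0.203 -1.069  2.053 -0.159 -0.84 ]
row [-31.8    11.5     9.7     0.002   0.039  -0.012] n 0.7
```

View pics/w2.png

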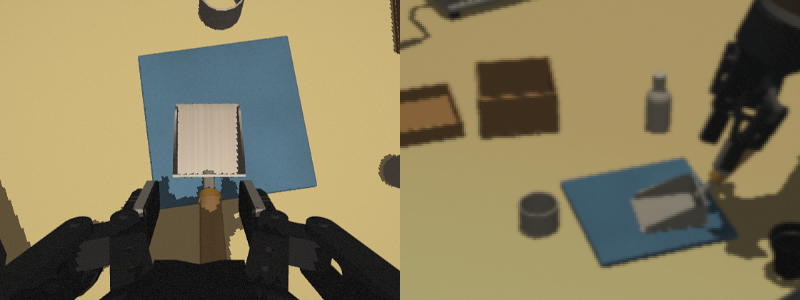

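The tilt runs into joint limits this close to the base (j3, j4 and j5 are all at their ends). The scoop still stands with its handle between the fingers. I'll back up and use a nearly vertical tool.

```bash
python3 jog.py '5 0 -20 0 0 0;10 0 -40 0 0 0;20 0 -60 0 0 0;30 0 -80 0 0 0;40 0 -100 0 0 0;40 0 -100 0 0 0;40 0 -100 0 0 0';python3 - <<'E'
from h import *
print(arm.read_state()["joints"])
t=S0@G(8)@T([0,0,0],R.from_rotvec([0,0,np.pi]));t[2,3]+=110;go(t)
E
```

```text
clock: 5.55
position: [472.6, 42.4, 204.4]
ee_rot: [0.964, -0.177, 0.196, 0.033]
contact_force: [0.2, -0.3, 1.4]
gripper_width: 50.0
grasp_force: 0.0
[ 0.555  0.021 -0.856  0.651 -0.529  0.113]
row [-29.8    15.7    11.5    -0.006  -0.261  -0.001] n 1.7
```

```bash
python3 jog.py '-15 8 6 -.003 -.13 0;-29.8 15.7 11.5 -.006 -.261 -.001;-29.8 15.7 11.5 -.006 -.261 -.001;-29.8 15.7 11.5 -.006 -.261 -.001;-29.8 15.7 11.5 -.006 -.261 -.001';python3 - <<'E'
from h import *
print(arm.read_state()["joints"])
t=S0@G(8)@T([0,0,0],R.from_rotvec([0,0,np.pi]));go(t)
c=arm.get_calibration("wrist")
im=arm.get_image("wrist").copy()
for P in ([-109,0,101],[-51,0,39],[-35,30,27],[-35,-30,27],[35,30,0],[35,-30,0]):
    q=cv2.projectPoints((S0[:3,:3]@P+S0[:3,3]).reshape(1,3),c["rvec"],c["tvec"],c["K"],None)[0].ravel()
    cv2.drawMarker(im,tuple(int(v) for v in q),(0,255,0),0,8)
cv2.imwrite("pics/w3.png",im)
E
```

```text
clock: 6.05
position: [445.5, 33.7, 179.9]
ee_rot: [0.981, -0.181, 0.068, 0.015]
contact_force: [-0.9, -0.3, -0.5]
gripper_width: 50.1
grasp_force: 0.0
[ 0.511  0.092 -0.647  0.162 -0.752  0.581]
row [-15.7    -2.7   106.8     0.005  -0.     -0.003] n 2.2
```

View pics/w3.png

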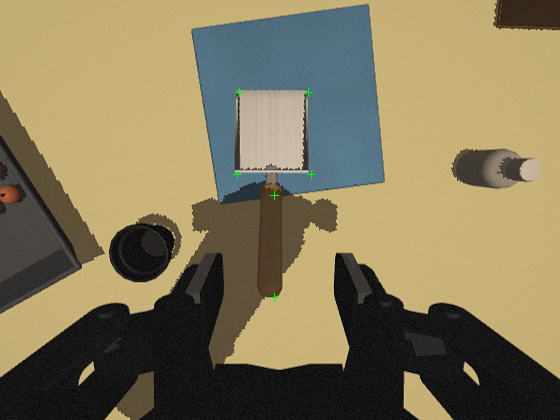

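The scoop is undisturbed. The handle runs from (272,185) to (270,296), 3–4 px left of prediction, so I'll shift 2.5 mm and descend.

```bash
python3 jog.py '-4 -5.2 25 .005 0 -.003;-8 -5.2 54 .005 0 -.003;-12 -5.2 81 .005 0 -.003;-15.7 -5.2 106.8 .005 0 -.003;-15.7 -5.2 106.8 .005 0 -.003;-15.7 -5.2 106.8 .005 0 -.003;-15.7 -5.2 106.8 .005 0 -.003';python3 - <<'E'
from h import *
print(arm.read_state()["joints"])
t=S0@G(8)@T([0,0,0],R.from_rotvec([0,0,np.pi]));go(t)
E
```

```text
clock: 6.8
position: [447.6, 39.2, 73.1]
ee_rot: [0.981, -0.179, 0.069, 0.011]
contact_force: [-0.6, 0.3, 0.3]
gripper_width: 50.0
grasp_force: 0.0
[ 0.508  0.27  -0.82   0.274 -0.402  0.453]
row [-0.8    3.7    1.    -0.002 -0.001 -0.   ] n 0.1
```

```bash
python3 jog.py '0 0 0 0 0 0;0 0 0 0 0 0;0 0 0 0 0 0;0 0 0 0 0 0;0 0 0 0 0 0;0 0 0 0 0 0;0 0 0 0 0 0;0 0 0 0 0 0;0 0 0 0 0 0;0 0 0 0 0 0' 0
python3 - <<'E'
from h import *
C=cur();g=G(8)@T([0,0,0],R.from_rotvec([0,0,np.pi]))
S=C@np.linalg.inv(g);print(S);np.save("C.npy",C)
E
```

```text
clock: 7.8
position: [447.2, 38.9, 72.7]
ee_rot: [0.981, -0.18, 0.069, 0.012]
contact_force: [-2.1, -0.6, 6.7]
gripper_width: 15.0
grasp_force: 58.8
[[  0.935   0.354  -0.001 518.067]
 [ -0.354   0.935  -0.001  12.137]
 [  0.      0.001   1.      8.729]
 [  0.      0.      0.      1.   ]]
```

The grip is firm (59 N). Now I'll lift straight up and work out the pose above the tin's near end.

```bash
cat >> h.py <<'E'
C0=np.load("C.npy")
S1=C0@np.linalg.inv(G(8)@T([0,0,0],R.from_rotvec([0,0,np.pi])));S1[2,3]=8
H=np.linalg.inv(S1)@C0      # TCP in scoop frame as held
TIN=scoop(573.9,276.3,0,8.2)
def tin(lipx,y,lipz,pitch,yaw=0): # TCP for a lip point given in the tin frame
    s=scoop(lipx,y,lipz,yaw,pitch);s[:3,3]-=s[:3,:3]@[35,0,0]
    return TIN@s@H
def scoopnow():return cur()@np.linalg.inv(H)
E
python3 jog.py '0 0 -25 0 0 0;0 0 -60 0 0 0;0 0 -100 0 0 0;0 0 -130 0 0 0;0 0 -130 0 0 0';python3 - <<'E'
from h import *
go(tin(-43,1,90,-32));print(tin(-43,1,90,-32)[:3,3],arm.read_state()["gripper_width"])
E
```

```text
clock: 8.3
position: [431.8, 46.3, 204.9]
ee_rot: [0.981, -0.179, 0.072, 0.009]
contact_force: [0.8, -0.3, -1.5]
gripper_width: 15.2
grasp_force: 59.0
row [ -38.6   -216.7     -2.6     -0.078   -0.554   -0.505] n 5.0
[472.221 262.659 203.584] 15.194520880846753
```

```bash
python3 jog.py '-38.6 -40 -2.6 -.078 -.554 -.505;-38.6 -80 -2.6 -.078 -.554 -.505;-38.6 -120 -2.6 -.078 -.554 -.505;-38.6 -160 -2.6 -.078 -.554 -.505;-38.6 -216.7 -2.6 -.078 -.554 -.505;-38.6 -216.7 -2.6 -.078 -.554 -.505;-38.6 -216.7 -2.6 -.078 -.554 -.505;-38.6 -216.7 -2.6 -.078 -.554 -.505;-38.6 -216.7 -2.6 -.078 -.554 -.505';python3 - <<'E'
from h import *
print(arm.read_state()["joints"]);go(tin(-43,1,90,-32))
c=arm.get_calibration("wrist");im=arm.get_image("wrist").copy()
def pr(P,A,col):
    q=cv2.projectPoints((A[:3,:3]@P+A[:3,3]).reshape(1,3),c["rvec"],c["tvec"],c["K"],None)[0].ravel()
    cv2.drawMarker(im,tuple(int(v) for v in q),col,0,8)
S=scoopnow()
for P in ([-35,30,27],[-35,-30,27],[35,30,0],[35,-30,0]): pr(P,S,(0,255,0))
for a in(-1,1):
    for b in (-1,1): pr([a*90,b*38,3],TIN,(255,255,0));pr([a*111.5,b*59.5,40],TIN,(255,0,255))
cv2.imwrite("pics/w4.png",im)
E
```

```text
clock: 9.2
position: [469.7, 260.0, 199.0]
ee_rot: [0.975, 0.069, -0.211, 0.017]
contact_force: [-0.3, -0.3, -0.7]
gripper_width: 15.5
grasp_force: 59.1
[ 0.687  0.477  0.044 -0.214 -1.512  1.078]
row [ 0.7   -2.3   -5.3    0.003  0.008 -0.003] n 0.1
```

View pics/w4.png

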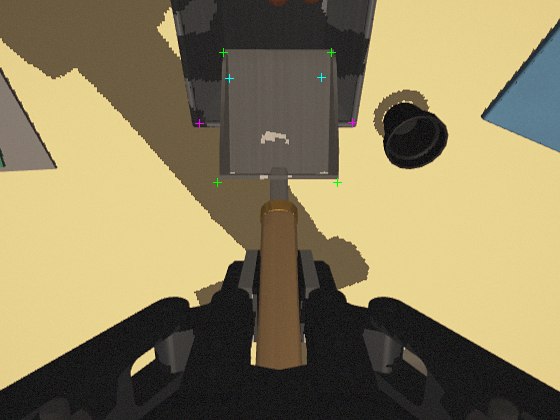

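The held scoop matches the model (lip corners at (223,50) and (331,50)), and the tin's near rim is within about 3 mm. Lowering now.

Run:
```python
from h import *
for z in(60,30,6): go(tin(-42.5,1,z,-32))
```

```text
row [13.6   -2.3   22.2    0.002  0.008 -0.003] n 0.5
row [26.1   -2.4   49.5    0.002  0.008 -0.003] n 1.1
row [36.    -2.4   71.3    0.002  0.008 -0.003] n 1.6
```

```bash
python3 jog.py '7 -2 10 .002 .008 -.003;13.6 -2.3 22.2 .002 .008 -.003;20 -2.4 36 .002 .008 -.003;26.1 -2.4 49.5 .002 .008 -.003;31 -2.4 60 .002 .008 -.003;36 -2.4 71.3 .002 .008 -.003;36 -2.4 71.3 .002 .008 -.003;36 -2.4 71.3 .002 .008 -.003'
python3 - <<'E'
from h import *
go(tin(-42.5,1,6,-32));c=cur()
for a in ((-42.5,3.5,-32),(-36,3.5,-25),(-30,3.5,-17),(-24,3.5,-9),(-17,3.5,-2),(-10,3.5,-1)): go(tin(a[0],1,a[1],a[2]),c)
E
```

```text
clock: 10.05
position: [473.6, 263.9, 117.8]
ee_rot: [0.976, 0.07, -0.208, 0.015]
contact_force: [-0.2, 0.7, -1.5]
gripper_width: 15.0
grasp_force: 59.0
row [-1.7    1.1   -1.2    0.001  0.001  0.001] n 0.0
row [-0.7    1.1    1.1    0.001  0.001  0.001] n 0.0
row [-3.7    1.1   11.3    0.001  0.123  0.001] n 0.8
row [-6.4    1.    24.8    0.001  0.263  0.001] n 1.8
row [-6.8    1.    39.2    0.001  0.402  0.001] n 2.7
row [-3.6    1.    51.7    0.001  0.525  0.001] n 3.5
row [ 2.5    1.    51.1    0.001  0.542  0.001] n 3.6
```

```bash
python3 jog.py '-.7 1.1 1.1 0 0 0;-.2 1.1 2 0 0 0;-.2 1.1 2 0 0 0'
python3 - <<'E'
from h import *
s=scoopnow();L=np.linalg.inv(TIN)@s;print((L@[35,0,0,1])[:3])
E
```

```text
clock: 10.35
position: [472.6, 262.6, 116.6]
ee_rot: [0.975, 0.07, -0.208, 0.015]
contact_force: [-0.5, -0.3, 0.6]
gripper_width: 14.9
grasp_force: 59.2
[-42.828   0.847   2.978]
```

```bash
python3 jog.py '.4 0 .9 0 0 0;.4 0 .9 0 0 0;.8 0 1.8 0 0 0;.8 0 1.8 0 0 0'
python3 - <<'E'
from h import *
s=scoopnow();L=np.linalg.inv(TIN)@s;print((L@[35,0,0,1])[:3])
E
```

```text
clock: 10.75
position: [472.4, 262.5, 116.3]
ee_rot: [0.975, 0.071, -0.208, 0.016]
contact_force: [-3.2, -0.5, 8.2]
gripper_width: 15.4
grasp_force: 60.0
[-43.098   0.828   2.596]
```

Run:
```python
from h import *
c=cur()
for a in ((-36,4.1,-25),(-31,4.2,-18),(-25,4.3,-10),(-17,4.3,-2),(-9,4.3,-1.5),(-1,4.3,-1.5),(7,4.3,-1.5)): go(tin(a[0],1,a[1],a[2]),c)
```

```text
row [-3.2   -0.2    8.8    0.002  0.124  0.002] n 0.8
row [-6.    -0.2   20.5    0.002  0.246  0.002] n 1.6
row [-6.7   -0.3   34.8    0.002  0.386  0.002] n 2.6
row [-3.2   -0.3   49.     0.001  0.526  0.002] n 3.5
row [ 4.    -0.3   46.8    0.001  0.534  0.002] n 3.6
row [11.3   -0.3   43.6    0.001  0.534  0.002] n 3.6
row [18.6   -0.2   40.3    0.001  0.534  0.002] n 3.6
```

```bash
python3 jog.py '-3.2 -.2 8.8 .002 .124 .002;-6 -.2 20.5 .002 .246 .002;-6.7 -.3 34.8 .002 .386 .002;-3.2 -.3 49 .001 .526 .002;-3.2 -.3 49 .001 .526 .002;4 -.3 46.8 .001 .534 .002;11.3 -.3 43.6 .001 .534 .002;11.3 -.3 43.6 .001 .534 .002'
python3 - <<'E'
from h import *
s=scoopnow();L=np.linalg.inv(TIN)@s;print((L@[35,0,0,1])[:3],(L@[-35,0,0,1])[:3])
c=cur()
for x in (10,20,30,40,50): go(tin(x,1,3.3,-1.5),c)
a=arm.get_image("top");cv2.imwrite("pics/t5.png",cv2.resize(a[150:290,100:280],None,fx=4,fy=4,interpolation=cv2.INTER_CUBIC))
E
```

```text
clock: 11.55
position: [468.3, 263.6, 70.5]
ee_rot: [0.996, 0.07, 0.058, -0.005]
contact_force: [0.7, 0.1, -1.6]
gripper_width: 15.1
grasp_force: 59.8
[2.758 2.355 3.16 ] [-67.221   2.545   4.84 ]
row [ 7.4    1.5    0.5   -0.002 -0.002 -0.003] n 0.2
row [17.3    1.5    1.6   -0.002 -0.002 -0.003] n 0.3
row [27.3    1.4    2.8   -0.002 -0.002 -0.003] n 0.5
row [37.2    1.4    3.9   -0.002 -0.002 -0.003] n 0.7
row [47.1    1.4    5.1   -0.002 -0.002 -0.003] n 0.9
```

View pics/t5.png

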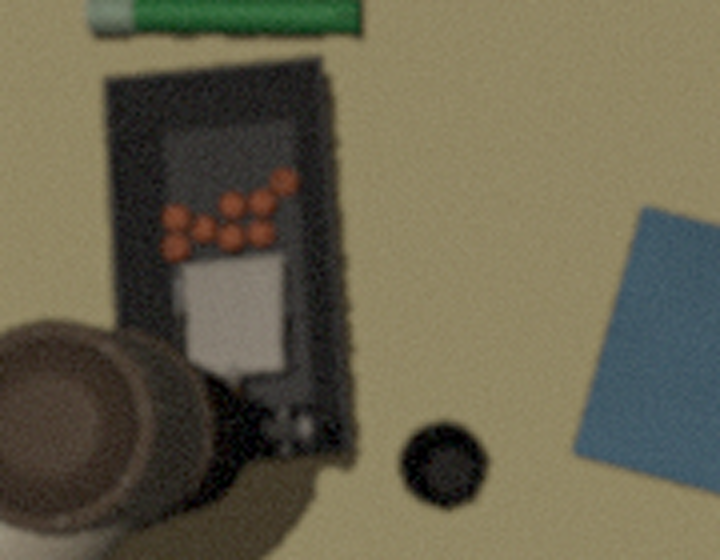

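Seven beads are packed right at the lip ((175,245) to (262,235)), with one ahead at (285,182). I'll keep pushing to the far wall.

```bash
python3 jog.py '7.4 1.5 .5 0 0 -.003;17.3 1.5 1.6 0 0 -.003;27.3 1.4 2.8 0 0 -.003;37.2 1.4 3.9 0 0 -.003;47.1 1.4 5.1 0 0 -.003;47.1 1.4 5.1 0 0 -.003'
python3 - <<'E'
from h import *
s=scoopnow();L=np.linalg.inv(TIN)@s;print((L@[35,0,0,1])[:3],(L@[-35,0,0,1])[:3])
c=cur()
for x in (55,60,65,70,75,80): go(tin(x,1,3.1,-1.5),c)
E
```

```text
clock: 12.2
position: [513.5, 266.9, 69.9]
ee_rot: [0.996, 0.072, 0.057, -0.004]
contact_force: [-0.6, -1.6, 0.3]
gripper_width: 14.9
grasp_force: 59.8
[47.838 -0.746  2.287] [-22.138  -0.765   4.119]
row [ 7.2   -1.7    0.     0.001 -0.     0.   ] n 0.1
row [12.2   -1.7    0.6    0.001 -0.     0.   ] n 0.2
row [17.1   -1.7    1.1    0.001 -0.     0.   ] n 0.3
row [22.1   -1.7    1.7    0.001 -0.     0.   ] n 0.4
row [27.1   -1.7    2.3    0.001 -0.     0.   ] n 0.5
row [32.    -1.7    2.8    0.001 -0.     0.   ] n 0.6
```

```bash
python3 jog.py '7.2 -1.7 .2 0 0 0;12.2 -1.7 .7 0 0 0;17.1 -1.7 1.3 0 0 0;22.1 -1.7 1.9 0 0 0;27.1 -1.7 2.5 0 0 0;27.1 -1.7 2.5 0 0 0'
python3 - <<'E'
from h import *
s=scoopnow();L=np.linalg.inv(TIN)@s;print((L@[35,0,0,1])[:3],(L@[-35,0,0,1])[:3])
c=cur()
for x in (75,78,80,83,85,87): go(tin(x,1,3.,-1.5),c)
a=arm.get_image("top");cv2.imwrite("pics/t6.png",cv2.resize(a[150:290,100:280],None,fx=4,fy=4,interpolation=cv2.INTER_CUBIC))
E
```

```text
clock: 12.8
position: [539.3, 272.9, 70.6]
ee_rot: [0.996, 0.072, 0.057, -0.004]
contact_force: [-0.4, -3.6, -0.5]
gripper_width: 15.1
grasp_force: 59.9
[74.265  1.734  2.943] [4.289 1.602 4.769]
row [ 0.7    0.6    0.     0.    -0.     0.002] n 0.0
row [ 3.7    0.6    0.4    0.    -0.     0.002] n 0.1
row [ 5.7    0.6    0.6    0.    -0.     0.002] n 0.1
row [ 8.7    0.6    0.9    0.    -0.     0.002] n 0.2
row [10.7    0.6    1.2    0.    -0.     0.002] n 0.2
row [12.7    0.6    1.4    0.    -0.     0.002] n 0.3
```

View pics/t6.png

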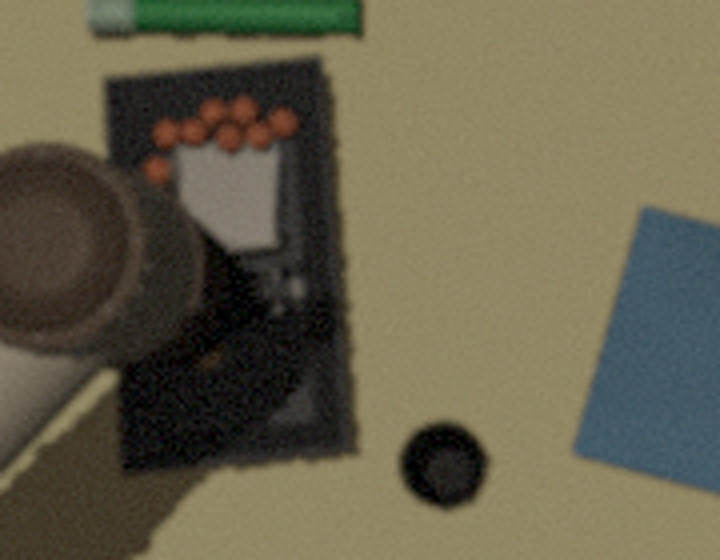

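Two beads at (213,110) and (244,107) ride on the far wall, four or five lie right at the lip, and one slipped past on the left at (157,170), still in the tin. I'll push the last stretch slowly.

```bash
python3 jog.py '1.5 .3 .2 0 0 0;3 .6 .3 0 0 0;4.5 .6 .5 0 0 0;6 .6 .6 0 0 0;7.5 .6 .8 0 0 0;9 .6 1 0 0 0;9 .6 1 0 0 0'
python3 - <<'E'
from h import *
s=scoopnow();L=np.linalg.inv(TIN)@s;print((L@[35,0,0,1])[:3],(L@[-35,0,0,1])[:3])
c=cur()
for x in (85,87,89): go(tin(x,1,3.,-1.5),c)
a=arm.get_image("top");cv2.imwrite("pics/t7.png",cv2.resize(a[150:290,100:280],None,fx=4,fy=4,interpolation=cv2.INTER_CUBIC))
E
```

```text
clock: 13.55
position: [548.0, 273.7, 70.7]
ee_rot: [0.996, 0.073, 0.057, -0.004]
contact_force: [-1.5, -0.9, -1.0]
gripper_width: 15.7
grasp_force: 59.9
[82.985  1.413  3.126] [13.009  1.245  4.944]
row [ 2.     0.2    0.3    0.    -0.     0.002] n 0.0
row [ 4.     0.2    0.6    0.    -0.     0.002] n 0.1
row [ 6.     0.2    0.8    0.    -0.     0.002] n 0.1
```

View pics/t7.png

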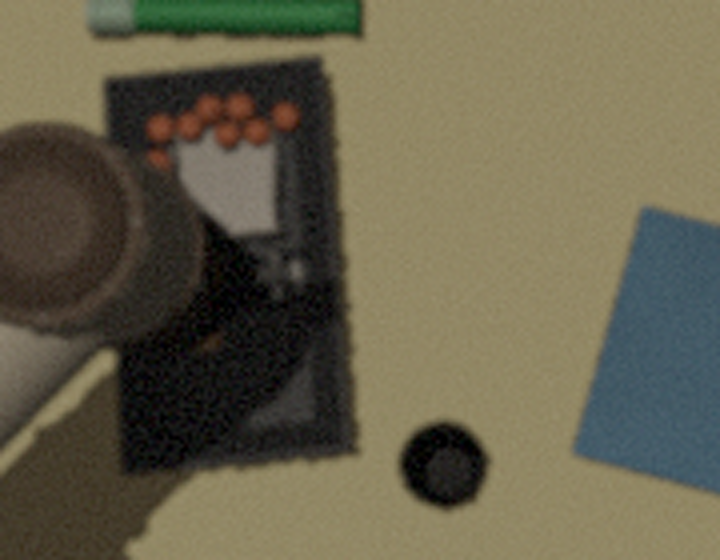

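```bash
cat >> h.py <<'E'
def beads(z=11.5):
    a=cv2.resize(arm.get_image("top"),None,fx=4,fy=4,interpolation=cv2.INTER_CUBIC)
    h=cv2.GaussianBlur(a,(0,0),3).astype(float)
    m=((h[...,2]>h[...,1]*1.6)&(h[...,2]>70)).astype('uint8')
    d=cv2.GaussianBlur(cv2.distanceTransform(m,cv2.DIST_L2,5),(0,0),2)
    pk=(d==cv2.dilate(d,np.ones((17,17))))&(d>5)
    n,_,_,c=cv2.connectedComponentsWithStats(pk.astype('uint8'))
    return ray("top",(c[1:]-1.5)/4,z)
def report(z=11.5):
    b=beads(z);i=np.linalg.inv(TIN);k=np.linalg.inv(scoopnow())
    for p in b:
        t=(i@np.r_[p,1])[:2]
        if abs(t[0])<130 and abs(t[1])<75: print("bead tin",t.round(0),"scoop",(k@np.r_[p,1])[:3].round(0))
E
python3 jog.py '1.5 .2 .2 0 0 0;3 .2 .4 0 0 0;4.5 .2 .7 0 0 0;4.5 .2 .7 0 0 0'
python3 - <<'E'
from h import *
s=scoopnow();L=np.linalg.inv(TIN)@s;print((L@[35,0,0,1])[:3],(L@[-35,0,0,1])[:3])
report()
c=cur()
for x,z,p in ((88,4,2),(88,7,6),(87.5,11,10),(87,15,14),(86,19,18),(85,23,22)): go(tin(x,1,z,p),c)
E
```

```text
clock: 14.0
position: [552.4, 274.2, 70.4]
ee_rot: [0.996, 0.073, 0.057, -0.004]
contact_force: [-0.7, -0.9, -1.1]
gripper_width: 15.2
grasp_force: 59.8
[87.41   1.204  2.825] [17.434  1.024  4.65 ]
bead tin [100.  10.] scoop [47.  9.  9.]
bead tin [ 93. -35.] scoop [ 40. -37.   9.]
bead tin [93. -4.] scoop [40. -5.  9.]
bead tin [95. 23.] scoop [42. 22.  9.]
bead tin [93. 41.] scoop [41. 40.  9.]
row [-4.3   -0.     5.3   -0.     0.06   0.003] n 0.4
row [-8.8   -0.     9.8   -0.     0.13   0.003] n 0.9
row [-13.2    -0.1    13.7    -0.      0.2     0.003] n 1.3
row [-17.     -0.1    17.7    -0.      0.27    0.003] n 1.8
row [-20.7    -0.1    22.     -0.      0.34    0.003] n 2.3
row [-23.8    -0.1    26.5    -0.      0.409   0.002] n 2.7
```

```bash
cat >> h.py <<'E'
def ascii():
    c=arm.get_calibration("wrist");im=arm.get_image("wrist")
    h=cv2.GaussianBlur(im,(0,0),1).astype(float);m=(h[...,2]>h[...,1]*1.6)&(h[...,2]>70)&(h[...,1]<110)
    S=scoopnow();p=lambda P,A:cv2.projectPoints((A[:3,:3]@P+A[:3,3]).reshape(1,3),c["rvec"],c["tvec"],c["K"],None)[0].ravel().round()
    for P in ([35,28,2],[35,-28,2],[-35,28,27],[-35,-28,27]): print("scoop",P,p(P,S))
    for P in ([90,38,3],[90,-38,3],[111.5,59.5,40],[111.5,-59.5,40]): print("tin",P,p(P,TIN))
    y,x=np.where(m[:230]);print("rows",y.min(),y.max(),"cols",x.min(),x.max())
    y0,x0=y.min(),130
    for r in range(y0,min(y.max()+1,220),5): print("%3d "%r+"".join("#" if v else "." for v in m[r,x0:430:3]))
E
python3 -c "
from h import *
ascii()"
```

```text
scoop [35, 28, 2] [227.  51.]
scoop [35, -28, 2] [329.  51.]
scoop [-35, 28, 27] [222. 182.]
scoop [-35, -28, 27] [333. 182.]
tin [90, 38, 3] [211.  48.]
tin [90, -38, 3] [349.  48.]
tin [111.5, 59.5, 40] [144. -30.]
tin [111.5, -59.5, 40] [417. -29.]
rows 2 96 cols 187 369
  2 .............................................##.....................................................
  7 ..........................................##....##.....######.......................................
 12 .........................................#.......##..##......#......................................
 17 .........................................#........##.##.......#.....................................
 22 ......................#...##.....##...#.###...#..#####........#..........#####......................
 27 .....................#......##..#.......###....########......##........##...........................
 32 ....................#.......#####.......###########..####..####.......###......#....................
 37 ....................#.......#####.......##.#######....########.......##........#......
[... 469 characters left out ...]
.................##.....##..###.....##................................
 67 .....................##...##...................########....########.................................
 72 ....................#.......#.....................###........####...................................
 77 ...................#........##......................................................................
 82 ...................##.......##......................................................................
 87 ....................##....####......................................................................
 92 .....................########.......................................................................
```

The mask of the wrist view shows all eight beads: two on the scoop near (280,56) and (316,55), one at the lip's left (238,38), two behind and above at (265,14) and (301,18), and three outside the side walls. I'll pitch the lip up while sliding it along the far wall, so the beads roll back into the bowl.

Run:
```python
from h import *
c=cur()
for x,z,p in ((88.5,5,2),(90,8.5,6),(92,13,10),(94.5,17.5,13),(97,22,16),(99,25,19)): go(tin(x,1,z,p),c)
```

```text
row [-3.8   -0.1    4.4   -0.     0.06   0.002] n 0.4
row [-6.8   -0.1    8.6   -0.     0.13   0.002] n 0.9
row [-8.6   -0.1   12.2   -0.     0.2    0.002] n 1.3
row [-8.5   -0.1   14.1   -0.     0.252  0.002] n 1.7
row [-8.    -0.1   16.2   -0.     0.304  0.002] n 2.0
row [-7.9   -0.1   19.7   -0.001  0.357  0.002] n 2.4
```

```bash
python3 jog.py '-3.8 0 4.4 0 .06 .002;-6.8 0 8.6 0 .13 .002;-6.8 0 8.6 0 .13 .002;-8.6 0 12.2 0 .2 .002;-8.6 0 12.2 0 .2 .002'
python3 - <<'E'
from h import *
L=np.linalg.inv(TIN)@scoopnow();print((L@[35,0,0,1])[:3],(L@[-35,0,0,1])[:3],arm.read_state()["joints"])
ascii()
c=cur()
for x,z,p in ((94.5,17.5,13),(97,22,16),(99,25,19)): go(tin(x,1,z,p),c)
E
```

```text
clock: 14.6
position: [556.9, 268.9, 64.1]
ee_rot: [0.985, 0.072, 0.156, -0.003]
contact_force: [-0.3, 1.9, -2.4]
gripper_width: 15.2
grasp_force: 58.7
[102.302  -5.581  19.366] [33.341 -5.788  7.353] [ 0.703  0.453 -0.701  0.851 -0.236  0.2  ]
scoop [35, 28, 2] [228.  52.]
scoop [35, -28, 2] [330.  51.]
scoop [-35, 28, 27] [224. 182.]
scoop [-35, -28, 27] [335. 182.]
tin [90, 38, 3] [205.  85.]
tin [90, -38, 3] [331.  86.]
tin [111.5, 59.5, 40] [146.  12.]
tin [111.5, -59.5, 40] [387.  15.]
rows 33 171 cols 197 363
 33 ......................................###...........................................................
 38 ..........................................#.........................................................
 43 ...................................#.......#........................................................
 48 ..................................##.......##.........................#....##.......................
 53 ...................................##.....###........................#.....#.#......................
 58 ...................................#########.....
[... 1841 characters left out ...]
...........................................#.....##...##.....#......................................
153 ..........................................#.......#...#.......#.....................................
158 ..........................................#.......##.##.......#.....................................
163 ...........................................#.....##..###....##......................................
168 ............................................###........######.......................................
row [-12.     -6.8     4.7     0.017   0.054   0.009] n 0.4
row [-12.     -6.8     6.8     0.017   0.106   0.009] n 0.7
row [-12.6    -6.9    10.3     0.016   0.158   0.01 ] n 1.1
```

Five beads are in the bowl: (269,156), (304,156), (268,120), (304,90), and one near the lip at (248,48). The arm lagged near the wrist singularity. I'll lift away from it, drawing back and pitching more.

Run:
```python
from h import *
c=cur()
for x,y,z,p in ((98,-4,26,13),(94,-2,33,16),(92,0,42,18),(90,1,52,19),(90,1,62,20)): go(tin(x,y,z,p),c)
```

```text
row [-6.1   -1.6   -2.2    0.017  0.054  0.009] n 0.4
row [-11.5    -3.6    -4.6     0.017   0.106   0.009] n 0.7
row [-12.9    -5.5    -9.9     0.016   0.141   0.009] n 0.9
row [-12.8    -6.4   -18.1     0.016   0.158   0.01 ] n 1.1
row [-10.8    -6.2   -25.7     0.016   0.176   0.01 ] n 1.2
```

```bash
python3 jog.py '-6.1 -1.6 -2.2 .017 .054 .009;-11.5 -3.6 -4.6 .017 .106 .009;-12.9 -5.5 -9.9 .016 .141 .009;-12.9 -5.5 -9.9 .016 .141 .009'
python3 - <<'E'
from h import *
L=np.linalg.inv(TIN)@scoopnow();print(L,(L@[35,0,0,1])[:3],arm.read_state()["joints"])
ascii()
c=cur()
for x,y,z,p in ((90,1,50,20),(88,1,70,20),(88,1,90,20),(88,1,110,20)): go(tin(x,y,z,p),c)
E
```

```text
clock: 15.05
position: [566.9, 276.4, 83.9]
ee_rot: [0.975, 0.061, 0.212, 0.001]
contact_force: [1.8, 0.9, -0.8]
gripper_width: 15.3
grasp_force: 58.5
[[ 0.959  0.024 -0.282 84.001]
 [-0.015  0.999  0.034 -2.247]
 [ 0.283 -0.028  0.959 43.191]
 [ 0.     0.     0.     1.   ]] [117.571  -2.762  53.079] [ 0.49   0.414 -0.793  1.732 -0.177 -0.493]
scoop [35, 28, 2] [224.  53.]
scoop [35, -28, 2] [326.  52.]
scoop [-35, 28, 27] [220. 184.]
scoop [-35, -28, 27] [331. 183.]
tin [90, 38, 3] [217. 134.]
tin [90, -38, 3] [328. 132.]
tin [111.5, 59.5, 40] [171.  76.]
tin [111.5, -59.5, 40] [373.  74.]
rows 118 190 cols 212 337
118 ....................................####............................................................
123 ..................................##...###..........................................................
128 ..............................#..##......#...........................#..............................
133 .............................##..###...####...##........###.........................................
138 .............................##...###########....##.
[... 638 characters left out ...]
#.......................................
173 ...........................................#......##.##.....##......................................
178 ...........................................##.###.#####.....##......................................
183 ...........................................###..###..#########......................................
188 ............................................###.......######........................................
row [-30.4     1.     -1.7     0.034   0.062  -0.003] n 0.6
row [-23.9     1.6   -20.7     0.034   0.062  -0.003] n 0.6
row [-15.6     2.2   -38.9     0.034   0.062  -0.003] n 0.8
row [ -7.4     2.8   -57.1     0.034   0.062  -0.003] n 1.2
```

Five beads sit settled in the bowl. Lifting clear.

Run:
```python
from h import *
c=cur()
for x,y,z,p in ((115,-1,65,16),(112,0,80,16),(108,1,100,16),(105,1,120,16),(100,1,150,16)): go(tin(x,y,z,p),c)
```

```text
row [  4.      3.2   -12.1     0.034  -0.008  -0.004] n 0.3
row [  7.4     2.7   -27.1     0.034  -0.008  -0.004] n 0.6
row [ 12.1     2.4   -46.9     0.034  -0.008  -0.004] n 1.0
row [ 17.6     3.    -66.4     0.034  -0.008  -0.004] n 1.4
row [ 25.5     4.    -95.7     0.034  -0.008  -0.004] n 2.0
```

```bash
python3 jog.py '4 1 -12.1 .01 -.008 -.004;7.4 2 -27.1 .02 -.008 -.004;10 2 -40 .034 -.008 -.004;14 2.4 -53 .034 -.008 -.004;17.6 3 -66.4 .034 -.008 -.004;21 3 -80 .034 -.008 -.004;25.5 4 -95.7 .034 -.008 -.004;25.5 4 -95.7 .034 -.008 -.004'
python3 - <<'E'
from h import *
L=np.linalg.inv(TIN)@scoopnow();print(L,(L@[35,0,0,1])[:3],arm.read_state()["joints"])
ascii()
BOX=np.array([555.2,-262.0])
E
```

```text
clock: 15.9
position: [551.1, 275.2, 183.8]
ee_rot: [0.976, 0.066, 0.207, -0.018]
contact_force: [-0.9, 0.5, -0.8]
gripper_width: 14.9
grasp_force: 59.0
[[  0.961   0.007  -0.275  67.842]
 [ -0.009   1.     -0.006   1.853]
 [  0.275   0.008   0.961 142.413]
 [  0.      0.      0.      1.   ]] [101.492   1.546 152.035] [ 0.788  0.269 -0.609  0.628 -0.422  0.374]
scoop [35, 28, 2] [229.  54.]
scoop [35, -28, 2] [330.  54.]
scoop [-35, 28, 27] [225. 184.]
scoop [-35, -28, 27] [335. 184.]
tin [90, 38, 3] [242. 153.]
tin [90, -38, 3] [320. 152.]
tin [111.5, 59.5, 40] [214. 117.]
tin [111.5, -59.5, 40] [348. 116.]
rows 132 226 cols 230 319
132 ................................................##........##........................................
137 .............................................#######...########.....................................
142 ............................................#########.########......................................
147 ...................................######...####################....................................
152 ..................................
[... 731 characters left out ...]
..............###.......#######.......................................
192 ....................................................................................................
197 ....................................................................................................
202 ....................................................................................................
207 ....................................................................................................
212 .......................................####.........................................................
217 ......................................#####.........................................................
```

```bash
cat >> h.py <<'E'
BOX=scoop(555.2,-262,0,-24.5)
def box(lipx,y,lipz,pitch,yaw=0):
    s=scoop(lipx,y,lipz,yaw,pitch);s[:3,3]-=s[:3,:3]@[35,0,0]
    return BOX@s@H
E
python3 - <<'E'
from h import *
report();print(beads().round())
t=box(-15,0,130,16);print(t[:3,3]);go(t)
E
```

```text
bead tin [88. 13.] scoop [ -13.   12. -129.]
bead tin [89. 32.] scoop [ -13.   32. -129.]
bead tin [78. 52.] scoop [ -24.   51. -126.]
bead tin [71. 14.] scoop [ -30.   14. -124.]
[[658. 299.  12.]
 [656. 318.  12.]
 [642. 336.  12.]
 [641. 299.  12.]
 [640. 318.  12.]]
[ 428.461 -204.241  161.722]
row [-175.7    456.1    -58.3     -0.229    0.007    0.514] n 9.8
```

```bash
python3 jog.py '-3 8 -1 -.004 0 .009;-9 24 -3 -.012 0 .027;-18 48 -6 -.024 0 .054;-30 78 -10 -.039 .001 .088;-43 112 -14 -.056 .002 .126;-57 147 -19 -.074 .002 .166;-70 182 -23 -.091 .003 .205;-84 217 -28 -.109 .003 .245;-97 252 -32 -.127 .004 .284;-111 287 -37 -.144 .004 .323'; python3 jog.py '-13 33 -4 -.016 0 .037;-24 62 -8 -.031 0 .07;-34 88 -11 -.044 .001 .099;-42 109 -14 -.055 .001 .123;-49 126 -16 -.063 .002 .142;-55 139 -18 -.07 .002 .157;-59 150 -19 -.075 .002 .169;-59 150 -19 -.075 .002 .169';  python3 - <<'E'
from h import *
print(arm.read_state()["joints"])
report();ascii()
c=cur();go(box(-15,0,130,16),c)
E
```

```text
clock: 17.05
position: [470.6, -30.2, 168.2]
ee_rot: [0.973, -0.108, 0.205, 0.023]
contact_force: [0.3, 0.1, -2.1]
gripper_width: 15.3
grasp_force: 58.8
clock: 17.85
position: [381.1, -163.8, 167.7]
ee_rot: [0.959, -0.197, 0.201, 0.04]
contact_force: [0.4, 0.4, -1.2]
gripper_width: 14.8
grasp_force: 58.9
[ 0.004 -0.067 -1.069  0.71  -0.243  0.497]
bead tin [86. 30.] scoop [ -59.  550. -104.]
bead tin [69. 34.] scoop [ -74.  544. -100.]
bead tin [25. 30.] scoop [-109.  518.  -90.]
scoop [35, 28, 2] [226.  52.]
scoop [35, -28, 2] [328.  51.]
scoop [-35, 28, 27] [221. 182.]
scoop [-35, -28, 27] [332. 182.]
tin [90, 38, 3] [-329.  201.]
tin [90, -38, 3] [-250.  159.]
tin [111.5, 59.5, 40] [-444.  185.]
tin [111.5, -59.5, 40] [-302.  113.]
rows 133 190 cols 239 328
133 ..................................................###.......###.....................................
138 ................................................#######...########..................................
143 ...............................................#########.#########..................................
148 ..........
[... 284 characters left out ...]
................
163 ..................................................###.......###.....................................
168 ......................................#######...#######...#######...................................
173 ......................................########.#########.#########..................................
178 .....................................##################.##########..................................
183 .....................................########..########..#########..................................
188 ......................................######.........#....######....................................
row [51.9   19.7   29.    -0.013  0.007  0.022] n 1.3
```

Five are in the scoop and the other three are safely in the tin. Going on to the box.

```bash
python3 jog.py '10 4 6 0 0 .004;21 8 12 0 0 .009;33 12 18 -.01 .004 .014;44 16 24 -.013 .007 .022;51.9 19.7 29 -.013 .007 .022;51.9 19.7 29 -.013 .007 .022;51.9 19.7 29 -.013 .007 .022'
python3 - <<'E'
from h import *
print(arm.read_state()["joints"])
B=np.linalg.inv(BOX)@scoopnow();print((B@[35,0,0,1])[:3])
c=arm.get_calibration("wrist");im=arm.get_image("wrist")
# box edges check: dark interior/outline as ascii of gray
for a in(-48,48):
    for b in(-48,48): print(a,b,cv2.projectPoints((BOX[:3,:3]@[a,b,55]+BOX[:3,3]).reshape(1,3),c["rvec"],c["tvec"],c["K"],None)[0].ravel())
x=ray("top",[[0,0]],0)
a=arm.get_image("top").astype(float)
h=a[...,2]/(a[...,0]+1)
for r in range(196,264,3): print(r,"".join("%x"%min(15,int(v)) for v in a[r,355:435:2,2]/14))
E
```

```text
clock: 18.65
position: [428.8, -203.9, 161.2]
ee_rot: [0.956, -0.207, 0.203, 0.044]
contact_force: [0.5, -0.3, -0.5]
gripper_width: 15.0
grasp_force: 58.8
[-0.115  0.057 -0.975  0.736 -0.187  0.556]
[-14.911   0.482 129.367]
-48 -48 [342.096 151.182]
-48 48 [215.225 151.083]
48 -48 [339.06   34.488]
48 48 [218.416  34.39 ]
196 aaaaaaaaaaaaaaaa958999999999999999999994
199 aaaaaaaaaaaaaaaa844678899999999999999975
202 aaaaaaaaaaaaaaa8799876544778899999999967
205 aaaaaaaaaaaaa866334689aa9865446688899848
208 aaaaaaaaaaaa8365422224579aaaa98854446779
211 aaaaaaaaaaaa45999875332334689aaaaaa9888a
214 aaaaaaaaaaa738999999986432324679aaaaaaaa
217 aaaaaaaaaa83799999999999875323235789aaaa
220 aaaaaaaaa954899999999999999976432259aaaa
223 aaaaaaaaa84899999999999999999996338aaaaa
226 aaaaaaaa94599999999a999999999994179aaaaa
229 aaaaaaaa64899998a99999999999996249aaaaaa
232 aaaaaaa837999989aaaaa999999997428aaaaaaa
235 aaaaaaa65879988aaaaaaaaaa99996359aaaaaaa
238 aaaaaa84753357aaaaaaaaaaaaa97338aaaaaaaa
241 aaaaa942343349aaaaaaaaaaaaaa627aaaaaaaaa
244 aaaaaa9632337aaaaaaaaaaaaaa7449aaaaaaaaa
247 aaaaaa854435aaaaaaaaaaaaaa8538aaaaaaaaaa
250 aaaaaa645439aaaa97878aaaa95359aaaaaaaaaa
253 aaaa97454378689a7688778896448aaaaaaaaaaa
256 aaaa9544468689887678579863479aaaaaaaaaaa
259 aaaa64454587776689897576469aaaaaaaaaaaaa
262 aaa8544444555888775677748aaaaaaaaaaaaaaa
```

The box rim in the top image matches the estimate. Lowering and levelling, then tipping.

Run:
```python
from h import *
c=cur()
for z,p in ((115,12),(100,8),(85,4),(70,0),(62,-3)): go(box(-10,0,z,p),c)
print()
for z,p in ((60,-10),(58,-18),(55,-26),(52,-34),(50,-42),(50,-48)): go(box(-10,0,z,p),box(-10,0,62,-3))
```

```text
row [ 4.5    0.6    8.8   -0.    -0.07   0.001] n 0.5
row [ 4.6    0.6   16.1   -0.    -0.139  0.001] n 0.9
row [ 5.2    0.6   23.8   -0.    -0.209  0.001] n 1.4
row [ 6.2    0.6   32.1   -0.    -0.279  0.001] n 1.9
row [ 8.5    0.6   35.6   -0.    -0.331  0.001] n 2.2

row [10.3    0.    -9.7    0.    -0.122  0.   ] n 0.8
row [ 23.7     0.    -19.4     0.     -0.262   0.   ] n 1.7
row [ 38.5     0.    -26.      0.     -0.401  -0.   ] n 2.7
row [ 54.5     0.    -30.5     0.     -0.541   0.   ] n 3.6
row [ 71.4     0.    -33.7     0.     -0.681   0.   ] n 4.5
row [ 84.7     0.    -35.9     0.     -0.785   0.   ] n 5.2
```

```bash
python3 jog.py '4.5 .6 8.8 0 -.07 0;4.6 .6 16.1 0 -.139 0;5.2 .6 23.8 0 -.209 0;6.2 .6 32.1 0 -.279 0;8.5 .6 35.6 0 -.331 0;8.5 .6 35.6 0 -.331 0;8.5 .6 35.6 0 -.331 0'
python3 - <<'E'
from h import *
B=np.linalg.inv(BOX)@scoopnow();print((B@[35,0,0,1])[:3],B[:3,0],arm.read_state()["joints"])
c=cur()
for z,p in ((60,-10),(58,-18),(55,-26),(52,-34),(50,-42),(50,-48)): go(box(-10,0,z,p),c)
E
```

```text
clock: 19.45
position: [448.5, -213.3, 132.5]
ee_rot: [0.976, -0.212, 0.043, 0.009]
contact_force: [-0.6, -0.3, -2.0]
gripper_width: 15.5
grasp_force: 58.9
[-10.008   0.164  62.126] [ 0.999  0.001 -0.051] [-0.1    0.255 -0.536  0.044 -0.696  1.211]
row [10.4    0.1   -9.6   -0.    -0.123  0.001] n 0.8
row [ 23.8     0.1   -19.3    -0.     -0.263   0.001] n 1.8
row [ 38.6     0.1   -26.      0.     -0.402   0.001] n 2.7
row [ 54.6     0.1   -30.4     0.     -0.542   0.001] n 3.6
row [ 71.5     0.1   -33.6     0.     -0.682   0.001] n 4.5
row [ 84.8     0.1   -35.8     0.     -0.786   0.001] n 5.2
```

```bash
python3 jog.py '10.4 0 -9.6 0 -.123 0;23.8 0 -19.3 0 -.263 0;38.6 0 -26 0 -.402 0;38.6 0 -26 0 -.402 0;54.6 0 -30.4 0 -.542 0;54.6 0 -30.4 0 -.542 0;71.5 0 -33.6 0 -.682 0;71.5 0 -33.6 0 -.682 0;84.8 0 -35.8 0 -.786 0;84.8 0 -35.8 0 -.786 0'
python3 - <<'E'
from h import *
B=np.linalg.inv(BOX)@scoopnow();print((B@[35,0,0,1])[:3],B[:3,0])
ascii();print((np.c_[beads(11),np.ones(0 or len(beads(11)))]@np.linalg.inv(BOX).T)[:,:3].round())
E
```

```text
clock: 20.45
position: [523.7, -247.3, 172.6]
ee_rot: [0.918, -0.2, -0.335, -0.072]
contact_force: [-0.4, 0.9, -2.0]
gripper_width: 15.0
grasp_force: 58.8
[-8.898  0.186 46.96 ] [ 0.668 -0.001 -0.744]
scoop [35, 28, 2] [226.  53.]
scoop [35, -28, 2] [329.  53.]
scoop [-35, 28, 27] [222. 185.]
scoop [-35, -28, 27] [333. 185.]
tin [90, 38, 3] [-317.  164.]
tin [90, -38, 3] [-312.  132.]
tin [111.5, 59.5, 40] [-401.  190.]
tin [111.5, -59.5, 40] [-410.  138.]
rows 0 4 cols 251 301
  0 .........................................#####......######..........................................
[[-150.  569.   11.]
 [-167.  563.   11.]
 [-201.  536.   11.]]
```

The bowl is empty. Retreating upward toward the tile.

Run:
```python
from h import *
c=cur();go(box(-10,0,85,-46),c);go(box(-25,0,140,-25),c);go(box(-50,0,140,0),c)
```

```text
row [-24.8     0.3   -22.6     0.001   0.031   0.001] n 0.7
row [-92.      0.2   -13.2     0.001   0.398   0.001] n 2.7
row [-114.1      0.2     58.2      0.       0.834    0.001] n 5.6
```

```bash
python3 jog.py '-12 0 -11 0 .015 0;-24.8 .3 -22.6 .001 .031 0;-47 .3 -20 .001 .16 0;-70 .3 -17 .001 .28 0;-92 .2 -13.2 .001 .398 0;-97 .2 5 .001 .54 0;-104 .2 25 0 .68 0;-114 .2 58 0 .834 0;-114 .2 58 0 .834 0;-114 .2 58 0 .834 0'
python3 - <<'E'
from h import *
ib=np.linalg.inv(BOX)
b=np.array(beads(11));print((np.c_[b,np.ones(len(b))]@ib.T)[:,:3].round());report()
t=S1@H;t[2,3]+=90;go(t);print(t[:3,3])
E
```

```text
clock: 21.6
position: [404.9, -195.0, 205.8]
ee_rot: [0.975, -0.211, 0.067, 0.014]
contact_force: [0.9, -0.7, -0.3]
gripper_width: 15.0
grasp_force: 58.8
[[-150.  569.   11.]
 [-166.  563.   11.]
 [-201.  537.   11.]
 [  42.   10.   11.]
 [  42.  -21.   11.]
 [  44.  -38.   11.]
 [   8.   11.   11.]
 [   8.   -8.   11.]]
bead tin [85. 30.] scoop [ -67.  568. -133.]
bead tin [69. 34.] scoop [ -83.  563. -132.]
bead tin [25. 30.] scoop [-118.  536. -132.]
row [ -69.3   -228.9     36.       0.009   -0.003   -0.063] n 4.8
[447.201  38.871 162.725]
```

All eight are accounted for: five in the box and three in the tin. Returning the scoop to the tile.

```bash
python3 jog.py '-14 -46 7 .002 0 -.013;-28 -92 14 .004 0 -.026;-42 -138 21 .006 0 -.038;-56 -184 28 .008 0 -.05;-69.3 -228.9 36 .009 -.003 -.063;-69.3 -228.9 36 .009 -.003 -.063;-69.3 -228.9 36 .009 -.003 -.063'
python3 - <<'E'
from h import *
c=cur()
for z in(40,10,1.5): t=S1@H;t[2,3]+=z;go(t,c)
E
```

```text
clock: 22.4
position: [448.3, 40.9, 160.7]
ee_rot: [0.982, -0.179, 0.067, 0.011]
contact_force: [0.9, -0.2, -0.5]
gripper_width: 14.7
grasp_force: 59.4
row [-6.7    2.4   47.5   -0.001  0.005  0.001] n 1.0
row [-10.7     2.5    77.2    -0.001   0.005   0.001] n 1.6
row [-11.9     2.5    85.6    -0.001   0.005   0.001] n 1.7
```

```bash
python3 jog.py '-3.3 1 24 -.001 .005 .001;-6.7 2.4 47.5 -.001 .005 .001;-8.7 2.5 62 -.001 .005 .001;-10.7 2.5 77.2 -.001 .005 .001;-11.9 2.5 85.6 -.001 .005 .001;-11.9 2.5 85.6 -.001 .005 .001;-11.9 2.5 85.6 -.001 .005 .001'
python3 - <<'E'
from h import *
print(scoopnow())
E
```

```text
clock: 23.1
position: [446.0, 36.4, 73.9]
ee_rot: [0.981, -0.182, 0.069, 0.012]
contact_force: [-0.3, -0.3, -1.1]
gripper_width: 14.7
grasp_force: 59.1
[[  0.934   0.358   0.    516.729]
 [ -0.358   0.934  -0.001   9.319]
 [ -0.      0.001   1.      9.113]
 [  0.      0.      0.      1.   ]]
```

Just 1 mm above. I'll lower until contact, then open.

```bash
python3 jog.py '-.1 0 .8 0 0 0;-.2 0 1.5 0 0 0;-.2 0 1.5 0 0 0'; python3 jog.py '-.2 0 0 0 0 0;-.2 0 0 0 0 0;0 0 0 0 0 0;0 0 0 0 0 0;0 0 0 0 0 0' 45
```

```text
clock: 23.4
position: [445.6, 37.0, 72.4]
ee_rot: [0.981, -0.181, 0.069, 0.012]
contact_force: [-1.0, -1.4, 4.5]
gripper_width: 15.1
grasp_force: 59.7
clock: 23.9
position: [445.0, 36.9, 71.5]
ee_rot: [0.981, -0.181, 0.068, 0.013]
contact_force: [-0.1, -0.3, 0.3]
gripper_width: 44.7
grasp_force: 0.0
```

```bash
python3 jog.py '4 0 -27 0 0 0;8 0 -54 0 0 0;12 0 -81 0 0 0;16 0 -107 0 0 0;20 0 -135 0 0 0;20 0 -135 0 0 0;20 0 -135 0 0 0'
python3 - <<'E'
from h import *
c=arm.get_calibration("wrist");im=arm.get_image("wrist").astype(int)
for P in ([-35,30,27],[-35,-30,27],[35,30,0],[35,-30,0],[-109,0,101]): print(P,cv2.projectPoints((S1[:3,:3]@P+S1[:3,3]).reshape(1,3),c["rvec"],c["tvec"],c["K"],None)[0].ravel().round())
m=((im.max(2)-im.min(2)<45)&(im.max(2)>110)).astype('uint8')  # grey steel
n,l,s,q=cv2.connectedComponentsWithStats(m);i=1+s[1:,4].argsort()[::-1][:3];print(s[i])
b=np.array(beads(11));print((np.c_[b,np.ones(len(b))]@np.linalg.inv(BOX).T)[:,:2].round());report()
E
```

```text
clock: 24.6
position: [446.0, 36.5, 208.2]
ee_rot: [0.981, -0.181, 0.068, 0.012]
contact_force: [0.9, -0.3, -0.4]
gripper_width: 45.2
grasp_force: 0.0
[-35, 30, 27] [242. 172.]
[-35, -30, 27] [309. 172.]
[35, 30, 0] [243.  97.]
[35, -30, 0] [307.  97.]
[-109, 0, 101] [275. 280.]
[[ 244  102   69   84 4587]
 [ 471  149   32   36  536]
 [ 500  158   20   21  244]]
[[-150.  569.]
 [-167.  563.]
 [-201.  537.]
 [  42.   10.]
 [  42.  -20.]
 [  44.  -38.]
 [   9.   11.]
 [   8.   -8.]]
bead tin [86. 30.] scoop [  19.  339. -129.]
bead tin [69. 34.] scoop [   3.  334. -129.]
bead tin [25. 30.] scoop [ -33.  309. -130.]
```

```bash
python3 -c "
from bench import arm
print(arm.job_done())"
```

```text
the job is handed in; nothing more can be done
None
```

I handed the job in at about 25 s with five beads tipped into the box, the other three still in the tin, and the scoop released standing flat on the tile; my last camera check agreed, but the bench returned no verdict.

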